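# Unclip the battery cover of a film light box

## Task

The batteries of the light box on the film bench need changing: press the cover's snap tab inward until the cover springs up, then take the cover by its ridge, draw it out from under the lip, lift it off and lay it down gently, flat and ridge up, well inside the metal tray. Do not strain the tab, the box or the cover (feel for the tab, it lets go below 10 N, and 15 N would break it), and leave the other things alone.

Things in the scene. Friction and masses are not known exactly. Their poses are not given: they have to be found in the camera images.
- lightbox: Grey light box, 200 (x) x 130 (y) x 50 mm high, fixed to the bench; origin at the centre of its underside, z up. Far half (+x): white opal window. Near half: battery bay with the grey cover (recess x -91 to 11, y -36 to 36 mm). A black snap tab 5 mm thick, 26 wide, stands up through the cover at y = 0: outer face x = -66, top z = 79 mm; it flexes about its foot at x -74, z 14 mm.
- press_mid (a point): Fixed point of the box, x -74, y 0, z 72 mm. The press pad, a plate 22 mm wide (y), z 65 to 79 mm, sits on the tab's -x side on a screw stem set differently on every box: its outer face lies anywhere within 8 mm in x of this point, unmeasured: feel for it. Press it inward = to the box's +x. Keep fingertips above z = 65 mm, so the cover has room to rise under them.
- nose (a point): Tip of the tab's nose at rest: box x -86, z 49.5 to 52.5 mm; it hooks 4 +-1 mm over the cover's edge bar. Pushed at z 67 mm the tab takes 1.5 N to start and about 1.15 N per mm; the nose lets go after 4.5 to 6.5 mm (6 to 9 N); hard stop at 7 mm (about 10 N), so press slowly. Never push tab or box with 15 N. Let go, the tab springs back; the lifted cover stays up, above the nose.
- plunger_at (a point): Top of the damped spring plunger under the clipped cover: box x -44, y 0, z 44 mm. Once the nose lets go, it lifts the cover's tab end in about 0.5 s (keep the tab pressed so long), with about 3 N and a 6.7 mm stroke.
- lip (a point): Lower front edge of the box's lip, box x 11, z 48.5 mm (lip x 11 to 22, y -36 to 36, up to z 52 mm). The cover's tongue lies 6 mm under it. Drawing the sprung-up cover 7 to 9 mm toward the box's -x frees the tongue and clears the nose; more than 9 mm meets the tab. Then it lifts straight off. Never force cover and box against each other with 30 N.
- cover: Grey cover, loose, about 80 g: plate 100 (x) x 70 (y) x 5 mm, origin at the centre of its underside. Clipped in: box x -40, z 44 mm, parallel, 1 mm play. Grip ridge on top, x -8 to 32, y -6 to 6, up to z 23 mm: grasp it across y. Window for the tab x -42 to -12.5, y -20 to 20; edge bar x -50 to -42; tongue x 50 to 57, y -22 to 22, z 0 to 3 mm. Sprung up, it is tilted 0.13 rad about y.
- cover_edge (a point): Middle of the cover's near upper edge: x -50, z 5 mm in the cover's frame. Clipped in it is 49 mm above the bench, sprung up about 61 mm.
- tray: Shallow open aluminium tray, 160 (x) x 120 (y) x 14 mm high, walls and floor 4 mm, fixed to the bench; origin at the centre of its underside, z up. To the left or the right of the light box.
- film_can: Closed round metal film can, 104 mm across, 32 mm high, loose, origin under its centre. Stands on the other side of the light box than the tray. Leave alone.
- loupe: Black magnifier loupe, 44 mm across, 50 mm high, standing loose; origin under its centre. Leave alone.
- dispenser: Black tape dispenser with a paper roll, 160 x 64 x 93 mm, loose; origin under its centre. Leave alone.

How it is judged:
By the outcome, as a careful person would: the job done as asked, in the order asked, and still so for the second after the job is handed in, with the robot touching nothing.
It also fails if it takes over 64 s, if anything falls off the work surface, if the arm or the gripper's body presses on something with over 40 N, if the wrist force passes 120 N, or if a joint passes its speed limit or range.

## Robot

A 6-joint arm with a two-finger parallel gripper is mounted at the origin on the work surface. World frame = base frame: x ahead of the robot, y to its left, z up, the work surface at z = 0. Lengths are in m, angles in degrees, forces in N, time in s.
With the tool pointing down it reaches from about 0.4 to 0.825 m from the base axis. Payload 7 kg.
Tool frame: the origin (TCP) lies between the finger pads; the fingertips stand ctrl.nose_length ahead of it and the grasp point (between the pads) lies 2 mm behind it (ctrl.nose_length is the distance from the TCP to the fingertips, in m); z points along the fingers, y is the line along which they close (so a half turn about z gives the same grasp; the last joint's range is limited). The gripper opens to 88 mm and grips with 3 to 60 N. Pads are 19 mm wide; open, the fingers measure 130 mm over their backs; the gripper's body (78 mm by 193 mm) begins 47 mm behind the grasp point.
Start: joints at [81.996, 20.546, 0.682, 0, -70.136, -16.507], TCP at [0.28, 0.614, 0.244] pointing down, gripper open.
Joint ranges: [-176.03, 176.03], [-82.01, 121.73], [-58.28, 71.71], [-173.87, 95.51], [-174.79, -0.11], [-173.66, 173.66]. Speed limits (degrees/s): [136.94, 136.94, 172.46, 180, 180, 180].

## Interface

Orientations are given as [roll, pitch, yaw] about the fixed x, y, z axes, in that order (R = Rz(yaw) Ry(pitch) Rx(roll)).
In Python, from plant import ctrl gives the robot as it stands.
- The arm moves only by the tool apply_moves, never from a script. Its argument "commands" is a list of rows, each a list of 3 entries, a list of its own where there are three numbers: the shift along the world's x, y, z in cm, then the turn about the world's z in rad, then the closure, from 0 (fully open) to 1 (shut). In form: [[[x, y, z], turn, jaw], ...]. A call has 1 to 20 rows; each row is the pose to reach, as a shift and turn from the pose commanded when the call began; what a row does not reach only later rows make up. A row lasts 1/12 s, in which the tool goes at most 41.7 mm and 7.16 degrees, less where a joint would pass 70% of its speed; a pose out of reach is approached as far as the arm can. A call with a gripper value outside its range is refused whole. The fingers move at their own pace and stop on an object; the grip force is fixed at half the most. Time passes only in rows, so rows that repeat a pose let the fingers close. It gives the time, the measured TCP pose, the force, the opening and the grip force at its end, in the units of the state.
- ctrl.get_obs(): the state, without advancing time (a new reading comes with each control period).
- ctrl.snapshot(name): name is "side" or "top"; returns a dict with "img" (384x512x3 uint8, red, green, blue), "fx", "fy", "cx", "cy" (pixels), "dist_coeffs" ([k1, k2, p1, p2, k3] as OpenCV has them; the pictures are not rectified), "T" (4x4, takes a point from camera to world coordinates). Camera axes: x right, y up, looking along -z (the intrinsics and any distortion apply to the point x, -y, -z); pixel columns grow to the right and rows downward; lengths in m; the calibration is good to about 2 mm. A picture is of the moment at which its call begins. There is no depth.
- ctrl.close_job(): hands the job in; it is judged then, once.
Trained networks look in a picture, given as the dict that the camera call returned (one of the last four; its "shot" number tells which), for a name from the list of things; names that differ only in an ending like _2 or _b are one class to them, and where a whole thing is asked for, a point or a joint stands for the part that bears it (a point fixed in the world has none). Each returns a list of dicts, best first, with "score" (0 to 1); they miss things now and then, are a little off and sometimes report something else, mostly with a low value. They report only what shows in the picture. A call takes as long as a camera call.
- ctrl.search_frame(picture, target): "at" ([column, row] in pixels, amid what is visible of it).
- ctrl.spot_point(picture, target): "at" ([column, row] in pixels: a listed point, or the origin of a listed thing).
The state is a dict: "clock": time; "joint_pos": joint angles; "qvel": joint speeds; "tau": joint torques, N m; "tool_pos": TCP position; "orientation": TCP orientation; "force": force on the tool from outside, world axes, zero at the start; "moment": the same for the moment, N m; "opening": finger opening in m; "gripper_force": force on a finger pad.
Only numpy, scipy, OpenCV 4.12 (cv2) and the standard library are available. Lean on these libraries where they do the work, as an engineer would, in place of code of your own. Each camera call takes 0.05 s, during which the arm holds its last target. There are 200 camera calls.

## Working session

There is one attempt and no reset: what is moved stays moved. The work goes in short steps, Python scripts to look and compute and a tool call to move; the robot and the scene stay as the last step left them, time stands still between calls to the robot, and variables do not carry over. Pictures are saved under pics/ and viewed, at most 10 in all, crops included, and the job is handed in when it is done.

Besides the shell and the picture viewer there is one more tool, called by a JSON object that holds its "api" and its "payload", one argument or row to a line. apply_moves: Moves the arm, as the interface text tells. Its arguments: {"type":"object","properties":{"commands":{"type":"array"}},"required":["commands"]}

```bash
mkdir -p pics; ls; cat > h.py <<'E'
import numpy as np, cv2
from plant import ctrl
def cam(p):
    K=np.array([[p['fx'],0,p['cx']],[0,p['fy'],p['cy']],[0,0,1.]]);return K,np.array(p['dist_coeffs'],float),np.array(p['T'])
def ray(p,px):
    K,d,T=cam(p);u=cv2.undistortPoints(np.array([[px]],float),K,d)[0,0]
    return T[:3,3],T[:3,:3]@np.array([u[0],-u[1],-1.])
def at_z(p,px,z):
    o,v=ray(p,px);return o+v*(z-o[2])/v[2]
def tri(rs):
    A=0;b=0
    for o,v in rs:
        v=v/np.linalg.norm(v);M=np.eye(3)-np.outer(v,v);A=A+M;b=b+M@o
    return np.linalg.solve(A,b)
def proj(p,X):
    K,d,T=cam(p);X=np.atleast_2d(X);c=(X-T[:3,3])@T[:3,:3]*[1,-1,-1]
    return cv2.projectPoints(c,np.zeros(3),np.zeros(3),K,d)[0][:,0]
def shot(n,f=None):
    p=ctrl.snapshot(n)
    if f: cv2.imwrite('pics/'+f,p['img'][:,:,::-1])
    return p
E
python3 - <<'E'
from h import *
o=ctrl.get_obs();print(o,ctrl.nose_length)
P={n:shot(n,n+'0.png') for n in('side','top')}
for n,p in P.items():
    print(n,p['fx'],p['T'].round(3).tolist())
    for t in 'lightbox press_mid nose plunger_at lip cover cover_edge tray film_can loupe dispenser'.split():
        print(t,[(np.round(r['at'],1).tolist(),round(r['score'],2)) for r in ctrl.spot_point(p,t)[:2]])
E
```

```text
pics
{'clock': 0.0, 'joint_pos': array([ 8.19958285e+01,  2.05906734e+01,  6.32163523e-01, -2.26039230e-02,
       -7.01360623e+01, -1.65072568e+01]), 'qvel': array([ 0.07170949, -0.04665366,  0.0112283 ,  0.04255982,  0.0491608 ,
       -0.03002682]), 'tau': array([ 2.62803725e-03, -5.82729685e+01,  2.93050289e+01,  6.99738890e+00,
        6.93943395e-03, -1.58527764e-04]), 'tool_pos': array([0.27985016, 0.61372185, 0.24261123]), 'orientation': array([ 1.79903288e+02, -6.50117768e-03, -2.45191209e+01]), 'force': array([0.13752033, 0.22268965, 0.51786159]), 'moment': array([-0.02063129,  0.01571161, -0.00429294]), 'gripper_force': 0.0, 'opening': 0.08745450898640084} 0.017
side 400.4326407570101 [[0.904, 0.336, -0.266, 0.371], [-0.428, 0.686, -0.589, -0.52], [-0.015, 0.646, 0.763, 0.743], [0.0, 0.0, 0.0, 1.0]]
lightbox [([226.4, 200.9], 0.62), ([228.2, 190.2], 0.34)]
press_mid [([192.2, 184.5], 0.69)]
nose [([185.0, 189.2], 0.94)]
plunger_at [([207.5, 192.1], 0.96)]
lip [([225.8, 189.8], 0.64)]
cover [([205.2, 189.8], 0.68)]
cover_edge [([186.9, 191.4], 0.61)]
tray [([238.0, 348.0], 0.63)]
film_can [([158.9, 156.4], 0.61)]
loupe [([353.8, 297.2], 0.93), ([208.3, 189.9], 0.64)]
dispenser [([239.9, 121.1], 0.67)]
top 384.1814265966069 [[0.008, 0.999, -0.047, 0.533], [-1.0, 0.007, -0.024, -0.003], [-0.024, 0.048, 0.999, 0.885], [0.0, 0.0, 0.0, 1.0]]
lightbox [([242.7, 203.0], 0.94), ([384.1, 145.5], 0.6)]
press_mid [([228.6, 231.7], 0.73)]
nose [([227.2, 235.2], 0.66)]
plunger_at [([234.5, 216.8], 0.83)]
lip [([241.6, 193.4], 0.97)]
cover [([234.5, 215.4], 0.62)]
cover_edge [([227.0, 242.6], 0.74), ([231.9, 216.3], 0.15)]
tray [([385.4, 254.7], 0.59), ([227.1, 239.0], 0.5)]
film_can [([143.1, 241.8], 0.87)]
loupe [([386.2, 141.8], 0.73)]
dispenser [([130.7, 135.0], 0.88), ([241.8, 200.9], 0.53)]
```

View pics/top0.png

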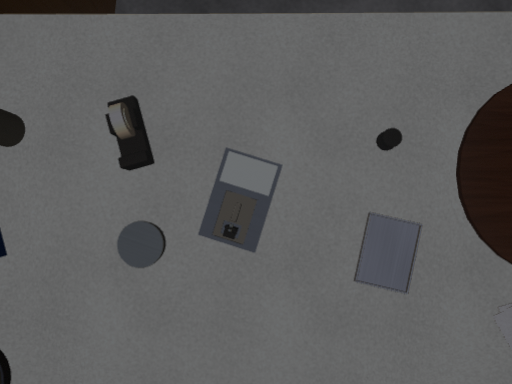

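View pics/side0.png

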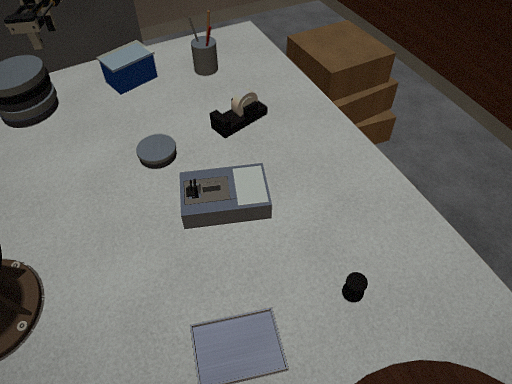

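```bash
python3 - <<'E'
from h import *
P=[shot(n) for n in('side','top')]
for t in 'lightbox press_mid nose plunger_at lip cover cover_edge tray film_can loupe dispenser'.split():
    r=[]
    for p in P:
        d=ctrl.spot_point(p,t)
        if d: r.append(ray(p,d[0]['at']))
    if len(r)==2: print(t,tri(r).round(4))
E
```

```text
lightbox [0.5598 0.0492 0.0159]
press_mid [0.4845 0.0684 0.0705]
nose [0.4774 0.0686 0.0675]
plunger_at [0.5183 0.0611 0.0507]
lip [0.5686 0.0571 0.026 ]
cover [0.5153 0.0611 0.0402]
cover_edge [0.466  0.0759 0.0534]
tray [ 0.4436 -0.2826  0.0037]
film_can [ 0.4629  0.2751 -0.0094]
dispenser [ 0.715   0.3176 -0.0157]
```

The top view shows the light box at about (240,200), turned roughly -17°, with its tab at (231,231). The tray is at (388,253), the film can at (141,245), the loupe at (388,140) and the dispenser at (130,133). The side view agrees: box at (226,195), tray at (238,347). Next I fit the box and tray poses to the image edges.

```bash
cat > fit.py <<'E'
from h import *
from scipy.optimize import minimize
P=[shot('side'),shot('top')]
G=[]
for p in P:
    g=cv2.GaussianBlur(p['img'].astype(np.float32),(0,0),1.0)
    G.append(np.clip(np.sqrt(sum(cv2.Sobel(g,cv2.CV_32F,a,b)**2 for a,b in((1,0),(0,1))).sum(2)),0,120))
def rect(x0,x1,y0,y1,z,n=80):
    c=np.array([[x0,y0,z],[x1,y0,z],[x1,y1,z],[x0,y1,z]]);t=np.linspace(0,1,n)[:,None]
    return np.vstack([c[i]+(c[(i+1)%4]-c[i])*t for i in range(4)])
def W(q,X):
    c,s=np.cos(q[2]),np.sin(q[2]);return X@np.array([[c,-s,0],[s,c,0],[0,0,1]]).T+[q[0],q[1],0]
def fit(X,q0,views,span=.02):
    def f(q):
        s=0
        for i in views:
            u=proj(P[i],W(q,X)).astype(np.float32)
            s-=cv2.remap(G[i],u[:,:1],u[:,1:],cv2.INTER_LINEAR).mean()
        return s
    rng=np.random.default_rng(0);q0=np.array(q0)
    c=[q0+rng.uniform(-1,1,3)*[span,span,.12] for _ in range(1500)]
    c=sorted(c,key=f)[:4]
    r=min((minimize(f,x,method='Nelder-Mead',options=dict(xatol=1e-5,fatol=1e-4,initial_simplex=[x,x+[.003,0,0],x+[0,.003,0],x+[0,0,.03]])) for x in c),key=lambda r:r.fun)
    return r.x,r.fun
if __name__=='__main__':
    box=rect(-.1,.1,-.065,.065,.05)
    tray=rect(-.08,.08,-.06,.06,.014)
    for nm,X,q0 in(('box',box,[.555,.045,-.3]),('tray',tray,[.444,-.283,-.2])):
        for v in([0],[1],[0,1]):
            q,s=fit(X,q0,v);print(nm,v,q.round(4),np.degrees(q[2]).round(2),round(float(s),1))
        out=[]
        for i in (0,1):
            im=cv2.resize(P[i]['img'][:,:,::-1],None,fx=4,fy=4,interpolation=cv2.INTER_CUBIC)
            for u in proj(P[i],W(q,X)): cv2.circle(im,tuple(np.int32((u+.5)*4-.5)),0,(0,0,255),-1)
            c=np.int32(proj(P[i],W(q,np.array([[0,0,.03]])))[0]*4)
            y=max(0,min(c[1]-220,384*4-440));x=max(0,c[0]-200);out.append(im[y:y+440,x:x+400])
        cv2.imwrite(f'pics/{nm}fit.png',np.hstack(out))
E
python3 fit.py
```

```text
box [0] [ 0.5602  0.0507 -0.296 ] -16.96 -120.0
box [1] [ 0.5586  0.0498 -0.2951] -16.91 -119.4
box [0, 1] [ 0.559   0.0502 -0.299 ] -17.13 -238.9
tray [0] [ 0.4434 -0.2801 -0.2168] -12.42 -107.2
tray [1] [ 0.4435 -0.278  -0.2177] -12.47 -105.2
tray [0, 1] [ 0.4434 -0.2791 -0.2212] -12.67 -204.2
```

View pics/boxfit.png

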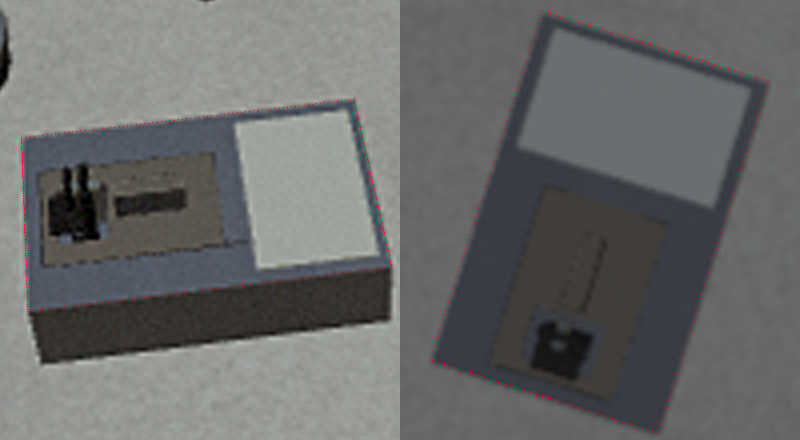

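```bash
cat > go.py <<'E'
import sys
from h import *
# box/tray pose -> needed shift
Q={'box':(.559,.0502,-17.05),'tray':(.4434,-.2791,-12.5)}
def tgt(o,x,y,z):
    q=Q[o];a=np.radians(q[2]);return np.array([q[0]+x*np.cos(a)-y*np.sin(a),q[1]+x*np.sin(a)+y*np.cos(a),z])
def rel(o):  # current TCP in box frame (mm)
    s=ctrl.get_obs();q=Q[o];a=np.radians(q[2]);d=s['tool_pos']-[q[0],q[1],0]
    return np.array([d[0]*np.cos(a)+d[1]*np.sin(a),-d[0]*np.sin(a)+d[1]*np.cos(a),d[2]])*1000
E
python3 - <<'E'
from go import *
s=ctrl.get_obs()
for n,t in(('standoff high',tgt('box',-.099,0,.14)),('standoff',tgt('box',-.099,0,.085))):
    print(n,t.round(4),((t-s['tool_pos'])*100).round(2))
print('turn',np.radians(-17.05-s['orientation'][2]),s['tool_pos'],s['orientation'],s['clock'])
E
```

```text
standoff high [0.4644 0.0792 0.14  ] [ 18.43 -53.49 -10.35]
standoff [0.4644 0.0792 0.085 ] [ 18.43 -53.49 -15.85]
turn 0.130241383806223 [0.28003852 0.61412384 0.24353371] [ 1.79996470e+02  9.21912130e-05 -2.45122816e+01] 2.5
```

The fitted outline lies on the box's top edges in both views, with the tab standing at the near end of the cover. I move to the standoff position with the fingers shut.

{"api": "apply_moves", "payload": {
  "commands": [
    [[0.4,-1.2,-0.2],0.01,1],
    [[1.4,-4,-0.8],0.03,1],
    [[2.7,-8,-1.5],0.05,1],
    [[4.1,-12,-2.3],0.07,1],
    [[5.5,-16,-3],0.09,1],
    [[6.9,-20,-3.8],0.11,1],
    [[8.3,-24,-4.6],0.13,1],
    [[9.7,-28,-5.3],0.13,1],
    [[11,-32,-6.1],0.13,1],
    [[12.4,-36,-6.9],0.13,1],
    [[13.8,-40,-7.6],0.13,1],
    [[15.2,-44,-8.4],0.13,1],
    [[16.4,-47.5,-9.1],0.13,1],
    [[17.3,-50.2,-9.7],0.13,1],
    [[18,-52.2,-10.1],0.13,1],
    [[18.3,-53.2,-10.3],0.13,1],
    [[18.4,-53.5,-10.35],0.13,1],
    [[18.4,-53.5,-10.35],0.13,1],
    [[18.4,-53.5,-10.35],0.13,1],
    [[18.4,-53.5,-10.35],0.13,1]
  ]
}}

```text
clock: 4.17
tool_pos: [0.4642, 0.0803, 0.1404]
orientation: [-180.0, -0.0, -17.0]
force: [0.4, -0.5, 0.2]
opening: 0.0002
gripper_force: 0.0
```

```bash
python3 - <<'E'
from go import *
s=ctrl.get_obs();print(s['clock'],s['tool_pos'],s['orientation'],s['force'],s['opening'],rel('box'))
print((tgt('box',-.099,0,.085)-s['tool_pos'])*100)
shot('side','s1.png')
im=cv2.imread('pics/s1.png')[110:270,130:330];cv2.imwrite('pics/s1c.png',cv2.resize(im,None,fx=3.5,fy=3.5,interpolation=cv2.INTER_CUBIC))
E
```

```text
4.1667 [0.46417153 0.08028469 0.14044436] [-1.79962288e+02 -3.36852679e-02 -1.69884122e+01] [ 0.41714909 -0.45223272  0.16244698] 0.00017558603640487823 [-99.48170404   0.95815217 140.44436271]
[ 0.01795967 -0.10572792 -5.54443627]
```

{"api": "apply_moves", "payload": {
  "commands": [
    [[0,0,-0.3],0,1],
    [[0,0,-1],0,1],
    [[0,0,-2],0,1],
    [[0,0,-3],0,1],
    [[0,0,-4],0,1],
    [[0,0,-4.8],0,1],
    [[0,0,-5.3],0,1],
    [[0,0,-5.55],0,1],
    [[0,0,-5.55],0,1],
    [[0,0,-5.55],0,1]
  ]
}}

```text
clock: 5.05
tool_pos: [0.4642, 0.0793, 0.0847]
orientation: [180.0, -0.0, -17.0]
force: [-0.7, -0.3, 0.4]
opening: 0.0004
gripper_force: 0.0
```

```bash
python3 - <<'E'
from go import *
s=ctrl.get_obs();print(s['clock'],s['tool_pos'],s['force'],s['opening'],rel('box'))
p=shot('side','s2.png')
im=cv2.imread('pics/s2.png')[130:250,150:300];cv2.imwrite('pics/s2c.png',cv2.resize(im,None,fx=5,fy=5,interpolation=cv2.INTER_CUBIC))
E
```

```text
5.05 [0.46420727 0.07925256 0.08467517] [-0.66542252 -0.29735793  0.37370473] 0.0004311180326372299 [-9.91449053e+01 -1.81344676e-02  8.46751683e+01]
```

View pics/s2c.png

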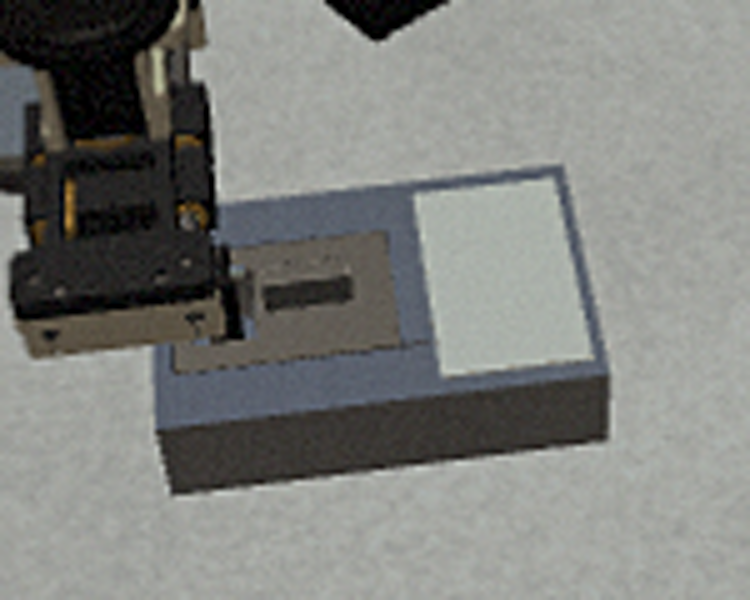

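The fingers stand just short of the tab, at about pixel (225,300) in the crop. I now creep inward along the box's +x to feel for the pad.

{"api": "apply_moves", "payload": {
  "commands": [
    [[0.1,-0.03,0],0,1],
    [[0.19,-0.06,0],0,1],
    [[0.29,-0.09,0],0,1],
    [[0.38,-0.12,0],0,1],
    [[0.48,-0.15,0],0,1],
    [[0.57,-0.18,0],0,1],
    [[0.62,-0.19,0],0,1],
    [[0.67,-0.205,0],0,1],
    [[0.72,-0.22,0],0,1],
    [[0.765,-0.235,0],0,1],
    [[0.765,-0.235,0],0,1],
    [[0.765,-0.235,0],0,1],
    [[0.765,-0.235,0],0,1]
  ]
}}

```text
clock: 6.18
tool_pos: [0.4716, 0.0768, 0.0845]
orientation: [180.0, 0.0, -17.1]
force: [-0.1, 1.0, 0.5]
opening: 0.0004
gripper_force: 0.0
```

{"api": "apply_moves", "payload": {
  "commands": [
    [[0.05,-0.015,0],0,1],
    [[0.1,-0.03,0],0,1],
    [[0.14,-0.045,0],0,1],
    [[0.19,-0.06,0],0,1],
    [[0.24,-0.075,0],0,1],
    [[0.29,-0.09,0],0,1],
    [[0.29,-0.09,0],0,1],
    [[0.29,-0.09,0],0,1]
  ]
}}

```text
clock: 6.85
tool_pos: [0.4746, 0.0759, 0.0845]
orientation: [180.0, 0.0, -17.1]
force: [-0.8, -0.3, -0.6]
opening: 0.0005
gripper_force: 0.0
```

{"api": "apply_moves", "payload": {
  "commands": [
    [[0.05,-0.015,0],0,1],
    [[0.1,-0.03,0],0,1],
    [[0.14,-0.045,0],0,1],
    [[0.19,-0.06,0],0,1],
    [[0.24,-0.075,0],0,1],
    [[0.29,-0.09,0],0,1],
    [[0.29,-0.09,0],0,1],
    [[0.29,-0.09,0],0,1]
  ]
}}

```text
clock: 7.52
tool_pos: [0.4773, 0.075, 0.0845]
orientation: [180.0, 0.0, -17.1]
force: [-1.6, 0.2, 1.3]
opening: 0.0001
gripper_force: 1.0
```

{"api": "apply_moves", "payload": {
  "commands": [
    [[0.05,-0.015,0],0,1],
    [[0.1,-0.03,0],0,1],
    [[0.14,-0.045,0],0,1],
    [[0.19,-0.06,0],0,1],
    [[0.19,-0.06,0],0,1],
    [[0.19,-0.06,0],0,1]
  ]
}}

```text
clock: 8.02
tool_pos: [0.4792, 0.0744, 0.0845]
orientation: [180.0, 0.0, -17.1]
force: [-3.4, 1.7, 1.5]
opening: 0.0006
gripper_force: 1.9
```

```bash
python3 - <<'E'
from go import *
F=[]
for i in range(6):
    F.append(ctrl.get_obs()['force'])
    ctrl.snapshot('side')
print(np.array(F).round(2),rel('box'))
E
```

```text
[[-3.38  1.68  1.47]
 [-3.66  1.48  0.51]
 [-3.44  1.67  1.43]
 [-3.31  1.75  1.46]
 [-3.78  2.    0.74]
 [-3.02  2.95  0.99]] [-83.3129562   -0.31170051  84.49210332]
```

Contact at about 3.9 N. I keep pressing, slowly.

{"api": "apply_moves", "payload": {
  "commands": [
    [[0.03,-0.01,0],0,1],
    [[0.06,-0.02,0],0,1],
    [[0.095,-0.03,0],0,1],
    [[0.125,-0.04,0],0,1],
    [[0.16,-0.05,0],0,1],
    [[0.19,-0.06,0],0,1],
    [[0.19,-0.06,0],0,1],
    [[0.19,-0.06,0],0,1]
  ]
}}

```text
clock: 8.98
tool_pos: [0.4811, 0.0738, 0.0844]
orientation: [180.0, 0.0, -17.1]
force: [-4.7, 2.5, 0.7]
opening: 0.0004
gripper_force: 2.6
```

```bash
cat > f.py <<'E'
from go import *
F=[];C=[]
for i in range(4):
    p=ctrl.snapshot('side');F.append(ctrl.get_obs()['force'])
a=np.radians(17.05)
m=np.mean(F,0);print(m.round(2),'axial',(m[0]*np.cos(a)-m[1]*np.sin(a)).round(2),rel('box').round(2),[(np.round(d['at'],1).tolist(),round(d['score'],2)) for d in ctrl.spot_point(p,'cover_edge')[:1]])
E
python3 f.py
```

```text
[-4.7   2.61  0.96] axial -5.26 [-81.45  -0.36  84.41] [([184.2, 191.6], 0.92)]
```

{"api": "apply_moves", "payload": {
  "commands": [
    [[0.03,-0.01,0],0,1],
    [[0.06,-0.02,0],0,1],
    [[0.095,-0.03,0],0,1],
    [[0.125,-0.04,0],0,1],
    [[0.125,-0.04,0],0,1],
    [[0.125,-0.04,0],0,1],
    [[0.125,-0.04,0],0,1]
  ]
}}

```text
clock: 9.82
tool_pos: [0.4821, 0.0734, 0.0843]
orientation: [180.0, 0.0, -17.1]
force: [-5.7, 2.6, 0.5]
opening: 0.0004
gripper_force: 3.1
```

```bash
python3 f.py
```

```text
[-5.62  3.21  0.67] axial -6.31 [-80.35  -0.4   84.33] [([182.3, 190.4], 0.85)]
```

{"api": "apply_moves", "payload": {
  "commands": [
    [[0.03,-0.01,0],0,1],
    [[0.06,-0.02,0],0,1],
    [[0.075,-0.023,0],0,1],
    [[0.075,-0.023,0],0,1],
    [[0.075,-0.023,0],0,1],
    [[0.075,-0.023,0],0,1]
  ]
}}

```text
clock: 10.57
tool_pos: [0.4827, 0.0732, 0.0843]
orientation: [180.0, 0.1, -17.1]
force: [-5.4, 4.3, 1.6]
opening: 0.0007
gripper_force: 3.5
```

```bash
python3 f.py
```

```text
[-6.15  3.81  0.83] axial -6.99 [-79.7   -0.43  84.28] [([185.6, 192.9], 0.69)]
```

{"api": "apply_moves", "payload": {
  "commands": [
    [[0.03,-0.01,0],0,1],
    [[0.06,-0.02,0],0,1],
    [[0.075,-0.023,0],0,1],
    [[0.075,-0.023,0],0,1],
    [[0.075,-0.023,0],0,1],
    [[0.075,-0.023,0],0,1]
  ]
}}

```text
clock: 11.32
tool_pos: [0.4833, 0.073, 0.0842]
orientation: [180.0, 0.1, -17.1]
force: [-6.4, 4.3, 0.5]
opening: 0.0003
gripper_force: 3.7
```

```bash
python3 f.py
```

```text
[-6.33  4.06  1.12] axial -7.24 [-79.03  -0.44  84.21] [([182.9, 188.5], 0.63)]
```

```bash
cat > d.py <<'E'
from go import *
import sys
p=shot('side','cur.png');a=cv2.imread('pics/s2.png').astype(int)[180:210,198:245].mean(2);b=cv2.imread('pics/cur.png').astype(int)[180:210,198:245].mean(2)
print('diff',np.abs(a-b).mean(),np.abs(a-b).max(), ctrl.get_obs()['clock'])
E
python3 d.py
```

```text
diff 9.573995271867611 100.33333333333333 11.6167
```

{"api": "apply_moves", "payload": {
  "commands": [
    [[0.03,-0.01,0],0,1],
    [[0.045,-0.014,0],0,1],
    [[0.045,-0.014,0],0,1],
    [[0.045,-0.014,0],0,1],
    [[0.045,-0.014,0],0,1],
    [[0.045,-0.014,0],0,1]
  ]
}}

```text
clock: 12.12
tool_pos: [0.4837, 0.0728, 0.0842]
orientation: [180.0, 0.1, -17.1]
force: [-6.8, 4.0, 0.1]
opening: 0.0005
gripper_force: 3.8
```

```bash
python3 d.py; python3 f.py
```

```text
diff 9.683687943262411 101.33333333333333 12.1667
[-6.36  4.35  0.59] axial -7.35 [-78.65  -0.47  84.19] [([186.1, 188.4], 0.8)]
```

```bash
python3 - <<'E'
import cv2,numpy as np
o=[cv2.resize(cv2.imread('pics/'+f)[160:230,180:260],None,fx=5,fy=5,interpolation=cv2.INTER_CUBIC) for f in('s2.png','cur.png')]
cv2.imwrite('pics/cmp.png',np.hstack(o))
E
```

```text
(no output)
```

View pics/cmp.png

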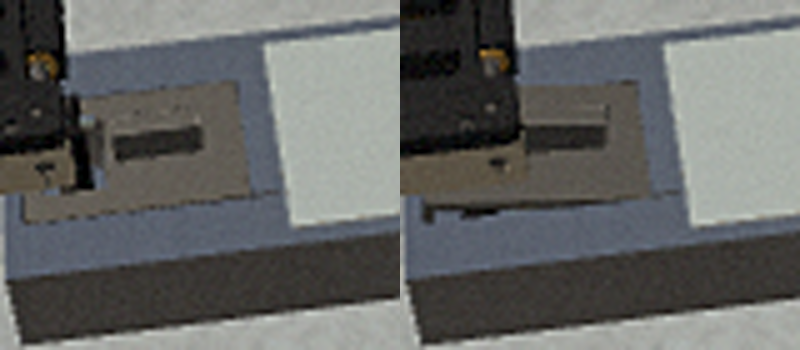

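The cover has sprung up: in the right panel its near end, around (430,210), stands off the box with a shadow under it. I back off and rise.

{"api": "apply_moves", "payload": {
  "commands": [
    [[-0.1,0.03,0],0,1],
    [[-0.29,0.09,0],0,1],
    [[-0.48,0.15,0],0,1],
    [[-0.7,0.21,0],0,1],
    [[-1,0.3,0],0,1],
    [[-1.4,0.43,0],0,1],
    [[-1.9,0.58,0],0,1],
    [[-2.3,0.7,0.1],0,1],
    [[-2.4,0.735,0.6],0,1],
    [[-2.4,0.735,1.5],0,0.8],
    [[-2.4,0.735,2.7],0,0.6],
    [[-2.4,0.735,3.9],0,0.5],
    [[-2.4,0.735,4.7],0,0.5],
    [[-2.4,0.735,5],0,0.5],
    [[-2.4,0.735,5],0,0.5],
    [[-2.4,0.735,5],0,0.5]
  ]
}}

```text
clock: 13.75
tool_pos: [0.4604, 0.0801, 0.1345]
orientation: [-180.0, -0.0, -17.1]
force: [0.3, -0.9, -0.1]
opening: 0.0408
gripper_force: 0.0
```

```bash
python3 - <<'E'
from go import *
s=ctrl.get_obs();print(s['clock'],s['tool_pos'],s['orientation'],s['force'],s['opening'],rel('box'))
p=shot('side','s3.png')
th=.13
# tilt model: cover about tongue tip: box x~16.5,z44
def c2b(x,z,dx=0): # cover frame -> box xz; tongue underside edge kept near z44 at cover x=50
    u=x-51; return np.array([11+u*np.cos(th)+z*np.sin(th)+dx, 44-u*np.sin(th)+z*np.cos(th)])
for n,x,z in(('ridge mid top',12,23),('ridge near top',-8,23),('ridge far top',32,23),('plate top mid',12,5),('edge',-50,5)): print(n,c2b(x,z).round(1))
out=[]
for X in ([-8,-6],[-8,6],[32,6],[32,-6]):
    b=c2b(X[0],23);out.append(tgt('box',b[0]/1e3,X[1]/1e3,b[1]/1e3))
for X in ([-50,-35],[-50,35]):
    b=c2b(X[0],5);out.append(tgt('box',b[0]/1e3,X[1]/1e3,b[1]/1e3))
u=proj(p,np.array(out));print(u.round(1))
im=cv2.resize(p['img'][140:240,150:290,::-1],None,fx=5,fy=5,interpolation=cv2.INTER_CUBIC)
for v in u: cv2.circle(im,tuple(np.int32((v-[150,140]+.5)*5)),2,(0,0,255),-1)
cv2.imwrite('pics/s3c.png',im)
E
```

```text
13.75 [0.4604202  0.08010842 0.13454289] [-1.79980577e+02 -4.44809524e-03 -1.70762233e+01] [ 0.33482546 -0.93573375 -0.07839184] 0.04077772208928059 [-103.01647845   -0.31027524  134.54288532]
ridge mid top [-24.7  71.9]
ridge near top [-44.5  74.5]
ridge far top [-4.9 69.3]
plate top mid [-27.  54.]
edge [-88.5  62.1]
[[203.1 184.9]
 [202.7 180.9]
 [220.5 180.3]
 [221.  184.3]
 [184.6 200.8]
 [183.5 177.4]]
```

View pics/s3c.png

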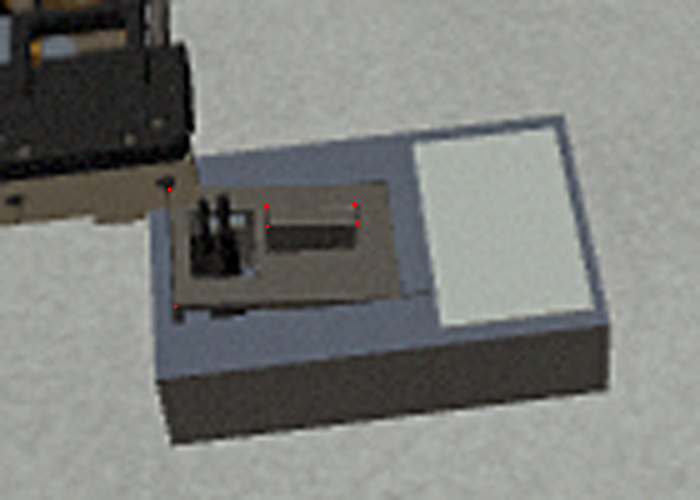

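The model of the sprung-up cover projects onto the ridge corners at (267,205)–(358,223) and onto the near edge at (176,306), so the estimate holds. I move over the ridge and go down.

{"api": "apply_moves", "payload": {
  "commands": [
    [[0.3,-0.09,0],0,0.5],
    [[1.2,-0.36,0],0,0.5],
    [[2.4,-0.72,0],0,0.5],
    [[3.7,-1.11,0],0,0.5],
    [[5,-1.5,0],0,0.5],
    [[6.2,-1.86,0],0,0.5],
    [[7.1,-2.13,0],0,0.5],
    [[7.38,-2.22,-0.3],0,0.5],
    [[7.38,-2.22,-1],0,0.5],
    [[7.38,-2.22,-2],0,0.5],
    [[7.38,-2.22,-3],0,0.5],
    [[7.38,-2.22,-4],0,0.5],
    [[7.38,-2.22,-4.8],0,0.5],
    [[7.38,-2.22,-5.3],0,0.5],
    [[7.38,-2.22,-5.6],0,0.5],
    [[7.38,-2.22,-5.8],0,0.5],
    [[7.38,-2.22,-5.95],0,0.5],
    [[7.38,-2.22,-6.05],0,0.5],
    [[7.38,-2.22,-6.05],0,0.5],
    [[7.38,-2.22,-6.05],0,0.5]
  ]
}}

```text
clock: 15.47
tool_pos: [0.5345, 0.058, 0.0743]
orientation: [-180.0, -0.0, -17.1]
force: [0.3, 0.4, -0.2]
opening: 0.044
gripper_force: 0.0
```

```bash
python3 f.py
```

```text
[-0.21  0.07  0.27] axial -0.22 [-25.78   0.22  74.29] [([184.1, 187.6], 0.58)]
```

{"api": "apply_moves", "payload": {
  "commands": [
    [[0,0,0],0,0.6],
    [[0,0,0],0,0.7],
    [[0,0,0],0,0.76],
    [[0,0,0],0,0.8],
    [[0,0,0],0,0.82],
    [[0,0,0],0,0.84],
    [[0,0,0],0,0.86],
    [[0,0,0],0,0.88],
    [[0,0,0],0,0.9],
    [[0,0,0],0,0.95],
    [[0,0,0],0,1],
    [[0,0,0],0,1],
    [[0,0,0],0,1],
    [[0,0,0],0,1]
  ]
}}

```text
clock: 16.88
tool_pos: [0.5343, 0.0579, 0.0741]
orientation: [180.0, 0.0, -17.1]
force: [-0.5, -0.1, -0.2]
opening: 0.0116
gripper_force: 30.0
```

```bash
python3 f.py
```

```text
[ 0.04 -0.25 -0.  ] axial 0.11 [-25.9    0.14  74.06] [([185.0, 189.4], 0.54)]
```

{"api": "apply_moves", "payload": {
  "commands": [
    [[-0.06,0.02,0],0,1],
    [[-0.14,0.045,0],0,1],
    [[-0.23,0.07,0],0,1],
    [[-0.32,0.1,0],0,1],
    [[-0.4,0.125,0],0,1],
    [[-0.49,0.15,0],0,1],
    [[-0.57,0.175,0],0,1],
    [[-0.65,0.2,0],0,1],
    [[-0.71,0.22,0],0,1],
    [[-0.765,0.235,0],0,1],
    [[-0.765,0.235,0],0,1],
    [[-0.765,0.235,0],0,1]
  ]
}}

```text
clock: 18.13
tool_pos: [0.5269, 0.0605, 0.0743]
orientation: [-180.0, -0.0, -17.1]
force: [2.2, -0.9, 4.4]
opening: 0.0116
gripper_force: 30.0
```

```bash
python3 f.py
```

```text
[2.37 0.15 5.43] axial 2.22 [-33.69   0.43  74.25] [([181.5, 190.3], 0.54)]
```

{"api": "apply_moves", "payload": {
  "commands": [
    [[0,0,0.05],0,1],
    [[0,0,0.1],0,1],
    [[0,0,0.15],0,1],
    [[0,0,0.2],0,1],
    [[0,0,0.2],0,1],
    [[0,0,0.2],0,1]
  ]
}}

```text
clock: 18.88
tool_pos: [0.5257, 0.06, 0.0755]
orientation: [179.9, 0.1, -17.1]
force: [0.4, 1.0, -1.4]
opening: 0.0116
gripper_force: 30.0
```

```bash
python3 f.py
```

```text
[-0.06  0.22 -0.52] axial -0.12 [-34.34  -0.2   75.75] [([179.6, 188.0], 0.55)]
```

{"api": "apply_moves", "payload": {
  "commands": [
    [[0,0,0.05],0,1],
    [[0,0,0.1],0,1],
    [[0,0,0.15],0,1],
    [[0,0,0.2],0,1],
    [[0,0,0.25],0,1],
    [[0,0,0.25],0,1]
  ]
}}

```text
clock: 19.63
tool_pos: [0.5267, 0.0603, 0.0787]
orientation: [-180.0, -0.0, -17.1]
force: [-0.2, 1.1, -1.0]
opening: 0.0116
gripper_force: 30.0
```

```bash
python3 f.py
```

```text
[ 0.17  0.14 -0.4 ] axial 0.12 [-33.9    0.17  78.57] [([178.8, 186.6], 0.56)]
```

The cover is free. I lift it straight up past the tab, then carry it towards the tray.

{"api": "apply_moves", "payload": {
  "commands": [
    [[0,0,0.15],0,1],
    [[0,0,0.4],0,1],
    [[0,0,0.8],0,1],
    [[0,0,1.3],0,1],
    [[0,0,1.9],0,1],
    [[0,0,2.5],0,1],
    [[0,0,3.1],0,1],
    [[0,0,3.8],0,1],
    [[0,0,4.5],0,1],
    [[0,0,5.1],0,1],
    [[0,0,5.6],0,1],
    [[0,0,5.9],0,1],
    [[0,0,6],0,1],
    [[0,0,6],0,1]
  ]
}}

```text
clock: 21.05
tool_pos: [0.5267, 0.0603, 0.1388]
orientation: [-180.0, -0.0, -17.1]
force: [-0.1, -0.1, -1.2]
opening: 0.0117
gripper_force: 30.0
```

{"api": "apply_moves", "payload": {
  "commands": [
    [[-0.1,-0.5,0],0,1],
    [[-0.35,-1.6,0],0.01,1],
    [[-0.7,-3.2,0],0.02,1],
    [[-1.15,-5.4,0],0.03,1],
    [[-1.7,-7.9,0],0.04,1],
    [[-2.3,-10.5,0],0.05,1],
    [[-2.85,-13.2,0],0.06,1],
    [[-3.4,-15.9,0],0.07,1],
    [[-4,-18.6,0],0.08,1],
    [[-4.6,-21.3,0],0.08,1],
    [[-5.15,-24,0],0.08,1],
    [[-5.7,-26.6,0],0.08,1],
    [[-6.2,-29,0],0.08,1],
    [[-6.65,-31,0],0.08,1],
    [[-7,-32.6,0],0.08,1],
    [[-7.2,-33.6,0],0.08,1],
    [[-7.33,-34.15,0],0.08,1],
    [[-7.33,-34.15,0],0.08,1],
    [[-7.33,-34.15,0],0.08,1]
  ]
}}

```text
clock: 22.63
tool_pos: [0.4533, -0.281, 0.1384]
orientation: [-180.0, 0.0, -12.5]
force: [0.8, 0.5, -0.7]
opening: 0.0116
gripper_force: 30.0
```

```bash
python3 - <<'E'
from go import *
s=ctrl.get_obs();print(s['clock'],s['tool_pos'],s['orientation'],s['force'],s['opening'],rel('tray'))
p=shot('side','s4.png')
cv2.imwrite('pics/s4c.png',cv2.resize(p['img'][230:384,150:350,::-1],None,fx=3.5,fy=3.5,interpolation=cv2.INTER_CUBIC))
E
```

```text
22.6333 [ 0.45326753 -0.28098102  0.13835727] [-1.79992706e+02  1.61225635e-02 -1.25010897e+01] [ 0.81385101  0.50973004 -0.67641431] 0.011572123269134987 [ 10.04075993   0.29929694 138.35727193]
```

View pics/s4c.png

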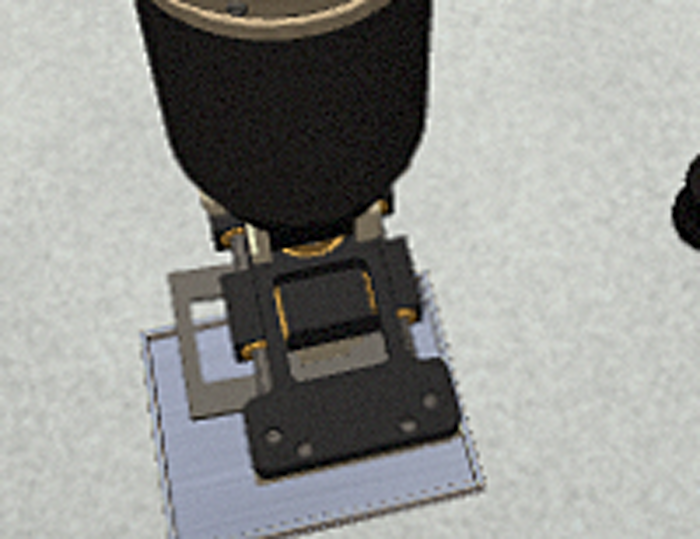

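The cover hangs over the tray with the tilted end pointing to the robot's side. I lower it to just above contact, then slowly down.

{"api": "apply_moves", "payload": {
  "commands": [
    [[0,0,-0.3],0,1],
    [[0,0,-1],0,1],
    [[0,0,-2],0,1],
    [[0,0,-3.2],0,1],
    [[0,0,-4.5],0,1],
    [[0,0,-5.8],0,1],
    [[0,0,-7],0,1],
    [[0,0,-8],0,1],
    [[0,0,-8.8],0,1],
    [[0,0,-9.3],0,1],
    [[0,0,-9.6],0,1],
    [[0,0,-9.8],0,1],
    [[0,0,-9.9],0,1],
    [[0,0,-9.9],0,1]
  ]
}}

```text
clock: 23.85
tool_pos: [0.4536, -0.2813, 0.0398]
orientation: [180.0, -0.0, -12.5]
force: [0.2, 0.4, -1.1]
opening: 0.0117
gripper_force: 30.0
```

{"api": "apply_moves", "payload": {
  "commands": [
    [[0,0,-0.05],0,1],
    [[0,0,-0.1],0,1],
    [[0,0,-0.15],0,1],
    [[0,0,-0.2],0,1],
    [[0,0,-0.25],0,1],
    [[0,0,-0.3],0,1],
    [[0,0,-0.35],0,1],
    [[0,0,-0.4],0,1],
    [[0,0,-0.4],0,1]
  ]
}}

```text
clock: 24.6
tool_pos: [0.4533, -0.2812, 0.0356]
orientation: [180.0, 0.0, -12.5]
force: [-0.7, 0.1, 1.2]
opening: 0.0119
gripper_force: 30.0
```

```bash
python3 f.py
```

```text
[-0.43  0.22  0.8 ] axial -0.48 [  -3.86 -347.85   35.63] [([208.9, 349.6], 0.72)]
```

{"api": "apply_moves", "payload": {
  "commands": [
    [[0,0,-0.03],0,1],
    [[0,0,-0.06],0,1],
    [[0,0,-0.09],0,1],
    [[0,0,-0.12],0,1],
    [[0,0,-0.15],0,1],
    [[0,0,-0.15],0,1]
  ]
}}

```text
clock: 25.35
tool_pos: [0.4529, -0.2812, 0.0345]
orientation: [180.0, 0.0, -12.5]
force: [-3.6, 3.1, 8.6]
opening: 0.0117
gripper_force: 30.0
```

```bash
python3 f.py
```

```text
[-4.11  1.87  8.8 ] axial -4.48 [  -4.25 -347.92   34.56] [([207.2, 349.0], 0.59)]
```

{"api": "apply_moves", "payload": {
  "commands": [
    [[-0.08,0.018,0],0,1],
    [[-0.16,0.035,0],0,1],
    [[-0.23,0.052,-0.02],0,1],
    [[-0.31,0.069,-0.04],0,1],
    [[-0.39,0.086,-0.07],0,1],
    [[-0.47,0.104,-0.1],0,1]
  ]
}}

```text
clock: 26.1
tool_pos: [0.4505, -0.2806, 0.0338]
orientation: [180.0, -0.2, -12.4]
force: [3.6, 0.4, 4.8]
opening: 0.0117
gripper_force: 30.0
```

```bash
python3 f.py
```

```text
[ 3.35 -1.16  5.15] axial 3.54 [  -7.01 -348.08   33.72] [([209.1, 350.8], 0.57)]
```

{"api": "apply_moves", "payload": {
  "commands": [
    [[0,0,0],0,1],
    [[0,0,0],0,1]
  ]
}}

```text
clock: 26.52
tool_pos: [0.4502, -0.2805, 0.0337]
orientation: [180.0, -0.2, -12.4]
force: [3.0, -0.3, 6.1]
opening: 0.0119
gripper_force: 30.0
```

```bash
python3 f.py;python3 -c "
from go import *
print(rel('tray'),ctrl.get_obs())"
```

```text
[ 3.48 -0.99  5.82] axial 3.61 [  -7.06 -348.13   33.68] [([208.2, 350.8], 0.89)]
[ 6.93809342  0.0646376  33.68409689] {'clock': 26.7667, 'joint_pos': array([-1.07167311e+01,  2.05184197e+01, -3.19373918e+01,  3.44065116e-02,
       -3.73791127e+01,  8.82419857e+01]), 'qvel': array([-0.060193  , -0.05313485, -0.02577899,  0.05531814, -0.09043237,
       -0.02029504]), 'tau': array([-6.47955481e-01, -4.43485308e+01,  1.46291819e+01,  3.27589586e+00,
       -1.55374087e+00, -1.94484361e-03]), 'tool_pos': array([ 0.45018762, -0.28053857,  0.0336841 ]), 'orientation': array([ 1.79984107e+02, -1.65636404e-01, -1.24474118e+01]), 'force': array([ 4.24397948, -0.40944123,  5.23993222]), 'moment': array([-0.36879384, -1.60576782,  0.00230126]), 'gripper_force': 30.001007616519928, 'opening': 0.011423174710065594}
```

{"api": "apply_moves", "payload": {
  "commands": [
    [[-0.03,0.007,-0.03],0,1],
    [[-0.06,0.014,-0.06],0,1],
    [[-0.09,0.021,-0.09],0,1],
    [[-0.12,0.028,-0.12],0,1],
    [[-0.15,0.035,-0.15],0,1],
    [[-0.15,0.035,-0.15],0,1]
  ]
}}

```text
clock: 27.27
tool_pos: [0.4487, -0.2802, 0.0321]
orientation: [180.0, -0.2, -12.4]
force: [2.7, -1.2, 5.6]
opening: 0.0114
gripper_force: 30.0
```

```bash
python3 f.py;python3 -c "
from go import *
print(rel('tray'))
p=shot('side','s5.png')
cv2.imwrite('pics/s5c.png',cv2.resize(p['img'][284:384,150:310,::-1],None,fx=5,fy=5,interpolation=cv2.INTER_CUBIC))"
```

```text
[ 4.01 -0.87  5.07] axial 4.09 [  -8.6  -348.21   32.15] [([207.9, 351.3], 0.86)]
[ 5.42785128  0.09214924 32.1657638 ]
```

View pics/s5c.png

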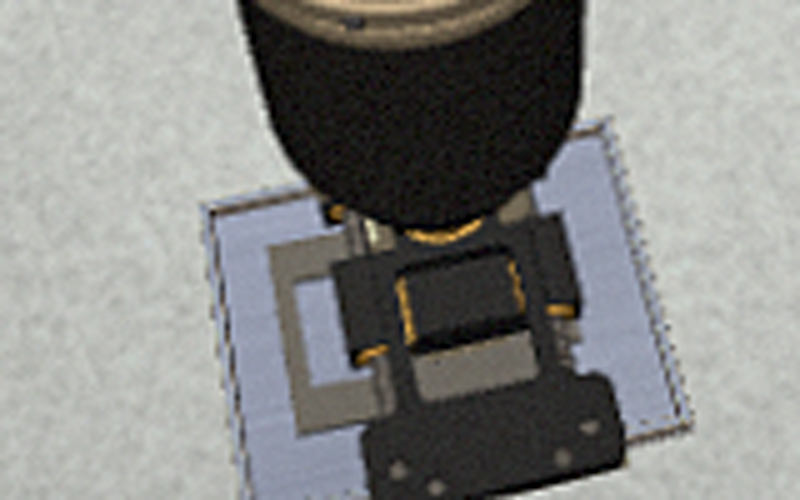

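The cover lies inside the tray. The force stays near 6 N, so the cover is turning flat in the grip. I carry on down.

{"api": "apply_moves", "payload": {
  "commands": [
    [[-0.03,0.007,-0.03],0,1],
    [[-0.06,0.014,-0.06],0,1],
    [[-0.09,0.021,-0.09],0,1],
    [[-0.12,0.028,-0.12],0,1],
    [[-0.15,0.035,-0.15],0,1],
    [[-0.15,0.035,-0.15],0,1]
  ]
}}

```text
clock: 28.07
tool_pos: [0.4472, -0.2798, 0.0307]
orientation: [180.0, -0.2, -12.4]
force: [3.2, -1.2, 4.2]
opening: 0.0118
gripper_force: 30.0
```

```bash
python3 f.py
```

```text
[ 3.12 -0.83  4.8 ] axial 3.23 [ -10.09 -348.32   30.68] [([209.0, 352.7], 0.59)]
```

{"api": "apply_moves", "payload": {
  "commands": [
    [[-0.03,0.007,-0.03],0,1],
    [[-0.06,0.014,-0.06],0,1],
    [[-0.08,0.018,-0.08],0,1],
    [[-0.1,0.023,-0.1],0,1],
    [[-0.1,0.023,-0.1],0,1]
  ]
}}

```text
clock: 28.73
tool_pos: [0.4462, -0.2796, 0.0297]
orientation: [180.0, -0.2, -12.4]
force: [3.5, -1.2, 4.8]
opening: 0.0118
gripper_force: 30.0
```

```bash
python3 f.py; python3 - <<'E'
from go import *
p=shot('side','s6.png')
q=shot('top','t6.png')
e=[ctrl.spot_point(x,'cover_edge')[:1] for x in(p,q)];print(e,tri([ray(p,e[0][0]['at']),ray(q,e[1][0]['at'])]) if e[1] and e[0] else 0,ctrl.get_obs()['clock'])
# overlay: expected near-end corners & window if flat vs tilted 0.05,0.1, tongue fixed at floor
im=cv2.resize(p['img'][284:384,150:310,::-1],None,fx=5,fy=5,interpolation=cv2.INTER_CUBIC)
t=rel('tray')[0]
for th,col in((0,(0,0,255)),(.05,(0,255,0)),(.1,(255,0,255))):
    o=[]
    for X,Y in((-50,35),(-50,-35),(-42,20),(-42,-20)):
        # cover x relative to TCP x (12), height above floor
        o.append(tgt('tray',(t+(X-12))/1e3,Y/1e3,.004+.005+(57-X)*th/1e3))
    for v in proj(p,np.array(o)): cv2.circle(im,tuple(np.int32((v-[150,284]+.5)*5)),2,col,-1)
cv2.imwrite('pics/s6c.png',im)
E
```

```text
[ 3.48 -0.66  5.19] axial 3.52 [ -11.07 -348.39   29.69] [([205.0, 350.9], 0.56)]
[[{'at': [205.9, 353.8], 'score': 0.94}], []] 0 29.1833
```

View pics/s6c.png

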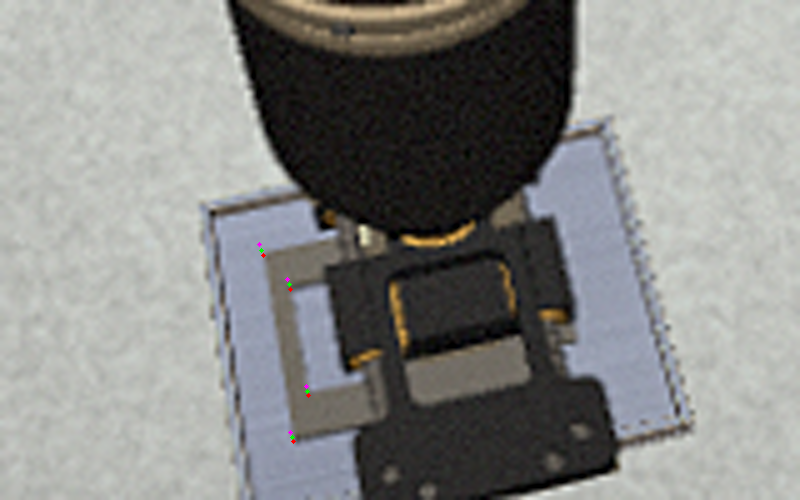

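The near-end corners at (265,255) and (293,440) match the flat model (red dots), so it is nearly flat. A little more down.

{"api": "apply_moves", "payload": {
  "commands": [
    [[-0.03,0.007,-0.03],0,1],
    [[-0.06,0.014,-0.06],0,1],
    [[-0.07,0.016,-0.08],0,1],
    [[-0.07,0.016,-0.08],0,1]
  ]
}}

```text
clock: 29.52
tool_pos: [0.4458, -0.2795, 0.029]
orientation: [180.0, -0.2, -12.4]
force: [3.7, -1.2, 5.6]
opening: 0.012
gripper_force: 30.0
```

```bash
python3 f.py
```

```text
[ 3.69 -1.12  6.02] axial 3.86 [ -11.58 -348.41   29.04] [([205.2, 352.2], 0.97)]
```

{"api": "apply_moves", "payload": {
  "commands": [
    [[-0.03,0.007,-0.03],0,1],
    [[-0.05,0.011,-0.05],0,1],
    [[-0.05,0.011,-0.05],0,1]
  ]
}}

```text
clock: 30.02
tool_pos: [0.4458, -0.2795, 0.029]
orientation: [180.0, -0.3, -12.4]
force: [3.7, -0.5, 10.0]
opening: 0.0118
gripper_force: 30.0
```

```bash
python3 f.py
```

```text
[ 3.96 -0.4  10.06] axial 3.91 [ -11.58 -348.42   29.  ] [([204.1, 351.8], 0.56)]
```

It has bottomed out flat. I take the preload off and open gently.

{"api": "apply_moves", "payload": {
  "commands": [
    [[0.07,-0.016,0.03],0,1],
    [[0.14,-0.03,0.06],0,1],
    [[0.17,-0.037,0.08],0,1],
    [[0.17,-0.037,0.08],0,1],
    [[0.17,-0.037,0.08],0,1]
  ]
}}

```text
clock: 30.68
tool_pos: [0.4458, -0.2795, 0.029]
orientation: [180.0, -0.1, -12.5]
force: [1.4, 0.1, 7.6]
opening: 0.0117
gripper_force: 30.0
```

```bash
python3 f.py
```

```text
[ 1.37 -0.08  7.2 ] axial 1.33 [ -11.51 -348.42   29.03] [([208.0, 352.7], 0.67)]
```

{"api": "apply_moves", "payload": {
  "commands": [
    [[0.06,-0.013,0.04],0,1],
    [[0.06,-0.013,0.08],0,1],
    [[0.06,-0.013,0.08],0,0.9],
    [[0.06,-0.013,0.08],0,0.86],
    [[0.06,-0.013,0.08],0,0.84],
    [[0.06,-0.013,0.08],0,0.8],
    [[0.06,-0.013,0.08],0,0.75],
    [[0.06,-0.013,0.08],0,0.7],
    [[0.06,-0.013,0.08],0,0.65],
    [[0.06,-0.013,0.08],0,0.65],
    [[0.06,-0.013,0.08],0,0.65]
  ]
}}

```text
clock: 31.85
tool_pos: [0.4457, -0.2795, 0.0293]
orientation: [-180.0, 0.0, -12.5]
force: [-0.5, 0.6, 0.4]
opening: 0.0305
gripper_force: 0.0
```

{"api": "apply_moves", "payload": {
  "commands": [
    [[0,0,0.1],0,0.65],
    [[0,0,0.3],0,0.65],
    [[0,0,0.7],0,0.65],
    [[0,0,1.3],0,0.65],
    [[0,0,2.2],0,0.65],
    [[0,0,3.4],0,0.65],
    [[0,0,5],0,0.65],
    [[0,0,7],0,0.65],
    [[0,0,9],0,0.65],
    [[0,1,11],0,0.65],
    [[0,3,13],0,0.65],
    [[0,6,15],0,0.65],
    [[0,9,16],0,0.65],
    [[0,12,16],0,0.65],
    [[0,15,16],0,0.65],
    [[0,17,16],0,0.65],
    [[0,18,16],0,0.65],
    [[0,18,16],0,0.65]
  ]
}}

```text
clock: 33.35
tool_pos: [0.4459, -0.098, 0.1904]
orientation: [-180.0, -0.1, -12.3]
force: [0.7, 0.4, 0.1]
opening: 0.0309
gripper_force: 0.0
```

```bash
python3 - <<'E'
from go import *
s=ctrl.get_obs();print(s['clock'],s['force'])
p=shot('side','s7.png');q=shot('top','t7.png')
e=[ctrl.spot_point(x,'cover_edge')[:1] for x in(p,q)];print(e, tri([ray(p,e[0][0]['at']),ray(q,e[1][0]['at'])]) if e[0] and e[1] else 0)
a=cv2.resize(p['img'][270:384,170:310,::-1],(400,326),interpolation=cv2.INTER_CUBIC)
b=cv2.resize(q['img'][120:320,340:440,::-1],None,fx=1.63,fy=1.63)
c=cv2.resize(q['img'][90:290,100:290,::-1],None,fx=1.2,fy=1.2)
h=326;o=np.zeros((h,400+163+228,3),np.uint8);o[:,:400]=a;o[:,400:563]=b;o[:240,563:]=c
cv2.imwrite('pics/s7c.png',o)
E
```

```text
33.35 [0.65519815 0.43022688 0.14105513]
[[{'at': [204.6, 352.1], 'score': 0.98}], []] 0
```

View pics/s7c.png

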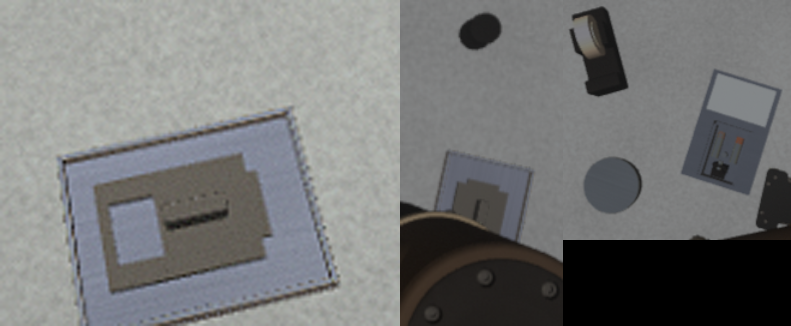

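The cover lies flat, ridge up, well inside the tray: it spans (95,155)–(270,292) in the crop, clear of all the walls. The box is open, the other things have not moved, and the robot touches nothing, so I hand the job in.

```bash
python3 -c "
from plant import ctrl
print(ctrl.close_job())"
```

```text
the job is handed in; nothing more can be done
None
```

The job is handed in: the cover was released at about 7 N on the tab, drawn out and lifted off, and it lies flat, ridge up, well inside the tray, with nothing else disturbed and about 33 s on the clock.

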